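# Draw the pouch-length stop out to the size for the pack at the gauge and hold it

### The job

A pack lies with one end against the heel of the pouch-length gauge. Squeeze the lock button on the grip of the gauge's telescoping arm, draw the arm out until its stop face stands at the first long scale mark past the far end of that pack, and finish while holding it there with the grip still squeezed, so that the clamp screw can be tightened; let go and the arm springs back. Do not push the packs or the other things about.

Things in the scene. Friction and masses are not known exactly. Their poses are not given: they have to be found in the camera images.
- gauge: Pouch-length gauge fixed to the bench: rail 68 x 420 mm, 12 mm high, under a square aluminium barrel 32 x 32 mm, top at 62 mm (clamp screw on it to 81 mm). Origin on the bench at the heel, under the barrel's centre line. The arm runs out along +y; +x is the side of scale and pack, -x of button and stop plate. Heel: steel fence in the plane y = 0. The barrel runs from y = -115 to +85 mm.
- nest (a point): The point on the bench at the foot of the heel (92 mm to the gauge's +x side) where the end of the pack to be bagged lies. Axes as the gauge's.
- slide_arm (a joint): Draw-out of the telescoping arm, m: 0 parked, 0.165 fully out; the stop face is 130 mm + this from the heel. A spring pulls it back, about 3 N parked, 4 N drawn out, and the slide drags 0.5 N more. It is locked only when parked, with 2 mm play. Let go, it springs back until the latch tooth meets the barrel, about 20 mm out; squeezed, it runs right home.
- release (a joint): Lock button on the -x face of the grip, m: 0 out, 0.006 fully pressed (toward the gauge's +x). It frees the arm from 0.0035 on. It springs: 2 N at first, 8 N fully pressed.
- grip (a point): Centre of the arm's grip at button height, 55 mm above the bench, 108 mm from the heel when parked; moves with the arm, axes as the gauge's. Pinch it from above along x: button face 25 mm to -x (19 when pressed), ribbed face 19 mm to +x. Button 24 mm long (y), 26 high; grip 42 mm long, top at 74 mm. Stop plate (65 mm high) 22 mm from here at +y, barrel's mouth 23 mm at -y (parked).
- stop_face (a point): The reading edge: pointer at the foot of the stop plate (steel, 5 mm thick, 86 mm wide), in the plane of the stop face, the side that looks to the heel; it moves over the scale with the arm.
- mark_160 (a point): First long scale mark, 160 mm from the heel (slide_arm 0.030). The scale is a white strip on the rail with short black ticks every 10 mm and long black lines across the whole strip at 160, 200, 240 and 280 mm.
- mark_200 (a point): Second long scale mark, 200 mm from the heel (slide_arm 0.070).
- mark_240 (a point): Third long scale mark, 240 mm from the heel (slide_arm 0.110).
- mark_280 (a point): Fourth long scale mark, 280 mm from the heel (slide_arm 0.150).
- short_pack: The short, thick pack: a bagged canister 64 mm wide, 178 long, 54 high. Origin on its underside at the middle of the end nearest the heel; it stretches 178 mm along its own +y. It lies either at the heel (origin within 10 mm of the nest, parallel to the scale) or waits in the row behind (about 95 mm away).
- long_pack: The long, thin pack: a bagged drain tube 53 mm wide, 253 mm long, 45 mm high. Origin as for the short pack; it stretches 253 mm along its own +y axis. It lies at the heel when the short one does not, and otherwise in the row behind.
- count_timer: Bystander: white bench timer 62 x 62 x 22 mm, origin under its centre. Not to be moved.
- tape: Bystander: roll of tape, 87 mm across, 18 mm high. Not to be moved.
- labels: Bystander: roll of labels, 59 mm across, 30 mm high. Not to be moved.
- loose_cap: Bystander: white cap, 38 mm across, 34 mm high. Not to be moved.
- magnifier: Bystander: black loupe standing, 39 mm across, 37 mm high. Not to be moved.
- inspection_lamp: Fixed lamp over the right part of the bench, to keep the arm clear of: its white tube, 55 mm thick, hangs 490 to 540 mm above the bench at x = 0.58 to 0.63, from y = +0.03 to -0.53 (world). Origin on the bench near its foot. It never moves. Swing in nearer to the robot and raise nothing under it.

How it is judged:
On the way:
1. the lock button is squeezed while the arm is still parked (value of joint release above 0.003 m and value of joint slide_arm below 0.012 m), for 0.04 s.
At the end, for the whole second after the job is handed in: The stop face stands within 5 mm of the first long mark past the end of the pack at the heel (200 mm mark for the short pack, 280 mm mark for the long one), at rest, held by the gripper with the lock button still pressed by at least 3 mm (((horizontal distance between short_pack and nest below 0.035 m and value of joint slide_arm between 0.065 and 0.075 m) or (horizontal distance between long_pack and nest below 0.035 m and value of joint slide_arm between 0.145 and 0.155 m)) and velocity of joint slide_arm between -0.01 and 0.01 m/s and value of joint release above 0.003 m and contact force between the fingers and gauge above 3 N); the arm keeps its last pose, push and grip.
It fails at once if a pack is pushed more than 20 mm (distance of any of short_pack, long_pack from where it was at the start of the episode above 0.02 m).
It fails at once if the timer, tape, labels, loupe or cap is pushed more than 20 mm (distance of any of count_timer, tape, labels, magnifier, loose_cap from where it was at the start of the episode above 0.02 m).
It also fails if it takes over 35 s, if anything falls off the work surface, if the arm or the gripper's body presses on something with over 40 N, if the wrist force passes 120 N, or if a joint passes its speed limit or range.

### The arm

A 7-joint arm with a two-finger parallel gripper is mounted at the origin on a cart in front of the work surface, level with it; the furniture and walls round the work are solid. World frame = base frame: x ahead of the robot, y to its left, z up, the work surface at z = 0. Lengths are in m, angles in rad, forces in N, time in s.
With the tool pointing down it reaches from about 0.4 to 0.85 m from the base axis. Payload 4.5 kg.
Tool frame: the origin (TCP) lies midway between the tips of the shut fingers; the grasp point (between the pads) lies 19 mm behind it; z points along the fingers, y is the direction in which the jaws open and shut (so a half turn about z gives the same grasp; the last joint's range is limited). The gripper opens to 88 mm and grips with 3 to 60 N. Pads are 18 mm wide; open, the fingers measure 123 mm over their backs; the gripper's body (75 mm by 187 mm) begins 45 mm behind the grasp point.
Start: joints at [-1.293, 0.689, -0.195, 1.565, 0.157, 0.902, -0.215], TCP at [0.151, 0.607, 0.239] pointing down, gripper open.
Joint ranges: [-3.01, 3.01], [-0.46, 2.08], [-1.47, 1.51], [0.13, 2.56], [-1, 4.14], [0.04, 2.09], [-2.66, 2.66]. Speed limits (rad/s): [2.57, 2.57, 3.14, 3.14, 3.14, 3.14, 3.14].

### API

Orientations are given as a 3x3 rotation matrix whose columns are the frame's x, y, z axes.
In Python, from plant import monitor, eyes, order, recognise, spot_point gives the robot as it stands.
- The arm moves only by the tool carry_out, never from a script. Its argument "moves" is a list of rows, each an object of numbers: "rx", "ry", "rz": the turn, a rotation vector about the tool's x, y, z in degrees; "x", "y", "z": the shift along the tool's x, y, z in units of 40 mm (1.0 is 40 mm); "grip": the gripper's target within -1 to 1 (shut at 1, half-way at 0, fully open at -1). In form: [{"rx": .., "ry": .., "rz": .., "x": .., "y": .., "z": .., "grip": ..}, ...]. A call has 1 to 12 rows; each row shifts and turns the pose as measured when the row begins, along the tool's axes as they then stand; what a row does not reach is not made up. A row lasts 1/12 s, in which the tool goes at most 41.7 mm and 7.16 degrees, less where a joint would pass 70% of its speed; a pose out of reach is approached as far as the arm can. A call is refused whole if a number of a shift passes 1 or a number of a turn 7.16, either way. A call with a gripper value outside its range is refused whole. The fingers move at their own pace and stop on an object; "newtons" is the grip in N (left out, the last holds). Time passes only in rows, so rows that do not move let the fingers close. It gives the time, the measured TCP pose, the force and the opening at its end, in the units of the state.
- monitor.sense(): the state, without advancing time (a new reading comes with each control period).
- eyes.snapshot(name): name is "scene" or "top"; returns a dict with "frame" (480x640x3 uint8, red, green, blue), "camera_matrix" (3x3 intrinsics, pixels), "D" ([k1, k2, p1, p2, k3] as OpenCV has them; the pictures are not rectified), "cam_to_world" (4x4, takes a point from camera to world coordinates). Camera axes: x right, y down, z forward; pixel columns grow to the right and rows downward; lengths in m; the calibration is good to about 2 mm. A picture is of the moment at which its call begins. There is no depth.
- order.close_job(): hands the job in, once; it reports no verdict.
Trained networks look in the newest picture that a camera, given by its name, has taken for a name from the list of things; names that differ only in an ending like _2 or _b are one class to them, and where a whole thing is asked for, a point or a joint stands for the part that bears it (a point fixed in the world has none). Each returns a list of dicts, best first, with "conf" (0 to 1); they miss things now and then, are a little off and sometimes report something else, mostly with a low value. They report only what shows in the picture. A call takes as long as a camera call.
- recognise(thing, camera): "point" ([column, row] in pixels, amid what is visible of it).
- spot_point(thing, camera): "point" ([column, row] in pixels: a listed point, or the origin of a listed thing).
The state is a dict: "clock": time; "joint_pos": joint angles; "dq": joint speeds; "joint_torque": joint torques, N m; "tool_pos": TCP position; "tool_rot": TCP orientation; "force": force on the tool from outside, world axes, zero at the start; "moment": the same for the moment, N m; "finger_gap": finger opening in m.
Only numpy, scipy, OpenCV 4.12 (cv2) and the standard library are available. Lean on these libraries where they do the work, as an engineer would, in place of code of your own. Each camera call takes 0.05 s, during which the arm holds its last target.

## Working session

There is one attempt and no reset: what is moved stays moved. The work goes in short steps, Python scripts to look and compute and a tool call to move; the robot and the scene stay as the last step left them, time stands still between calls to the robot, and variables do not carry over. Pictures are saved under pics/ and viewed, and the job is handed in when it is done.

Besides the shell and the picture viewer there is one more tool, called as a command line: name --argument value ..., lists and objects as JSON in quotes. carry_out: Moves the arm, as the interface text tells. Its arguments: {"type":"object","properties":{"moves":{"type":"array","items":{"type":"object","properties":{"rx":{"type":"number"},"ry":{"type":"number"},"rz":{"type":"number"},"x":{"type":"number"},"y":{"type":"number"},"z":{"type":"number"},"grip":{"type":"number"}}}},"newtons":{"type":"number"}},"required":["moves"]}

```bash
mkdir -p pics; ls; cat > h.py <<'E'
import numpy as np,cv2
from plant import monitor, eyes, order, recognise, spot_point
def ray(s,p):
    K=np.array(s["camera_matrix"]);D=np.array(s["D"]);T=np.array(s["cam_to_world"])
    u=cv2.undistortPoints(np.array([[p]],float),K,D)[0,0]
    return T[:3,3],T[:3,:3]@np.array([u[0],u[1],1])
def onz(s,p,z):
    o,d=ray(s,p);return o+d*(z-o[2])/d[2]
def proj(s,P):
    T=np.linalg.inv(np.array(s["cam_to_world"]))
    return cv2.projectPoints(np.array(P,float).reshape(-1,3),cv2.Rodrigues(T[:3,:3])[0],T[:3,3],np.array(s["camera_matrix"]),np.array(s["D"]))[0][:,0]
E
python3 - <<'E'
from h import *
print(monitor.sense())
Z={'grip':.055,'stop_face':.012,'mark_160':.012,'mark_200':.012,'mark_240':.012,'mark_280':.012}
for c in ['scene','top']:
    s=eyes.snapshot(c);cv2.imwrite(f'pics/{c}0.png',s['frame'][:,:,::-1])
    for t in ['gauge','nest','grip','stop_face','mark_160','mark_200','mark_240','mark_280','short_pack','long_pack','count_timer','tape','labels','loose_cap','magnifier']:
        r=spot_point(t,c)
        for q in r[:2]: print(c,t,round(q['conf'],2),np.round(q['point'],1),onz(s,q['point'],Z.get(t,0)).round(4))
E
```

```text
pics
{'clock': 0.0, 'joint_pos': array([-1.29312362,  0.6899703 , -0.19452192,  1.56637131,  0.15731013,
        0.9024557 , -0.21506346]), 'dq': array([ 0.00094939, -0.00013375, -0.00203946, -0.0002564 ,  0.00053007,
       -0.00028322,  0.00072816]), 'joint_torque': array([ 2.19726981e-04, -5.27559686e+01, -1.26671042e+00, -1.53431958e+01,
       -5.25825389e-02,  6.62187027e-03,  1.73684712e-04]), 'tool_pos': array([0.15080575, 0.60588024, 0.23791149]), 'tool_rot': array([[-9.70443161e-01,  2.41329602e-01, -3.08949193e-04],
       [ 2.41329764e-01,  9.70441528e-01, -1.78497410e-03],
       [-1.30949962e-04, -1.80677454e-03, -9.99998359e-01]]), 'force': array([-0.61003903, -0.29925814, -0.88774568]), 'moment': array([ 0.0058153 ,  0.01008509, -0.03481765]), 'finger_gap': 0.08814339533768478}
scene gauge 0.74 [310.2 229.1] [ 0.678  -0.0326  0.    ]
scene nest 0.87 [321.2 245.5] [0.5987 0.0284 0.    ]
scene nest 0.58 [263.2 295.7] [0.5655 0.2923 0.    ]
scene grip 0.68 [328. 254.] [0.5005 0.1398 0.055 ]
scene stop_face 0.63 [306.3 266.4] [0.5529 0.1526 0.012 ]
scene mark_160 0.94 [26
[... 1229 characters left out ...]
256.2] [0.552  0.3093 0.012 ]
top mark_240 0.91 [266.9 258.4] [0.5464 0.2282 0.012 ]
top mark_280 0.97 [231.5 256.2] [0.552  0.3093 0.012 ]
top mark_280 0.91 [266.9 258.4] [0.5464 0.2282 0.012 ]
top short_pack 0.67 [299.6 258.8] [0.5466 0.155  0.    ]
top short_pack 0.62 [381.9 197.6] [ 0.6892 -0.037   0.    ]
top long_pack 0.89 [355.2 237.3] [0.5953 0.0273 0.    ]
top long_pack 0.37 [285.9 261. ] [0.5418 0.1863 0.    ]
top count_timer 0.89 [448.  277.7] [ 0.5001 -0.1815  0.    ]
top tape 0.86 [432.  213.1] [ 0.651  -0.1525  0.    ]
top tape 0.65 [391.5 289.5] [ 0.4749 -0.0521  0.    ]
top labels 0.9 [182.2 209.9] [0.6654 0.4338 0.    ]
top magnifier 0.68 [180.7 237.2] [0.5996 0.4338 0.    ]
```

View pics/scene0.png

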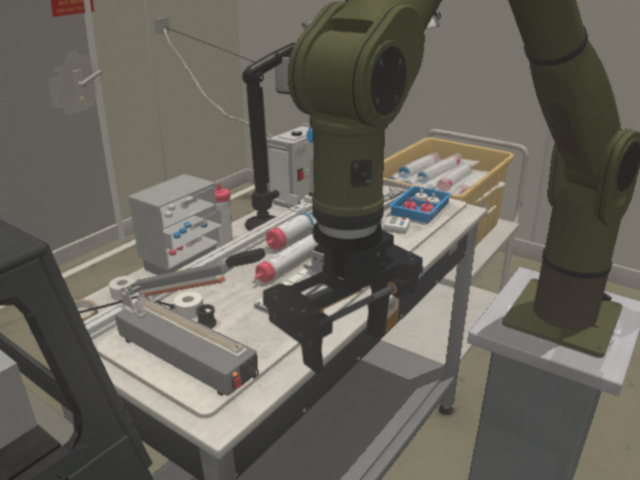

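View pics/top0.png

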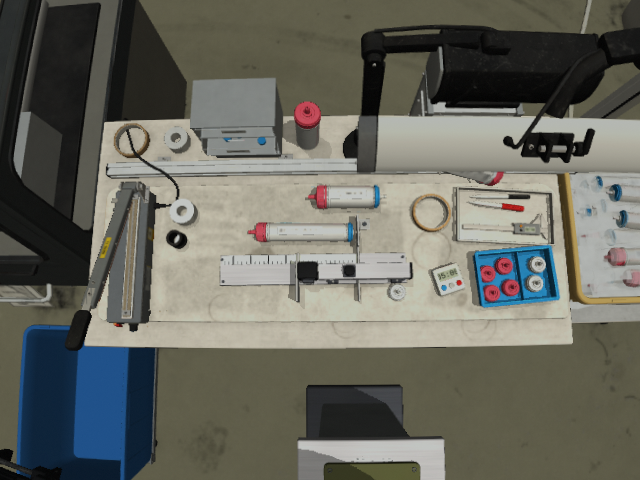

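```bash
python3 - <<'E'
import cv2
a=cv2.imread('pics/top0.png')[160:320,160:420];cv2.imwrite('pics/top0c.png',cv2.resize(a,None,fx=3,fy=3,interpolation=cv2.INTER_CUBIC))
E
```

```text
(no output)
```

View pics/top0c.png

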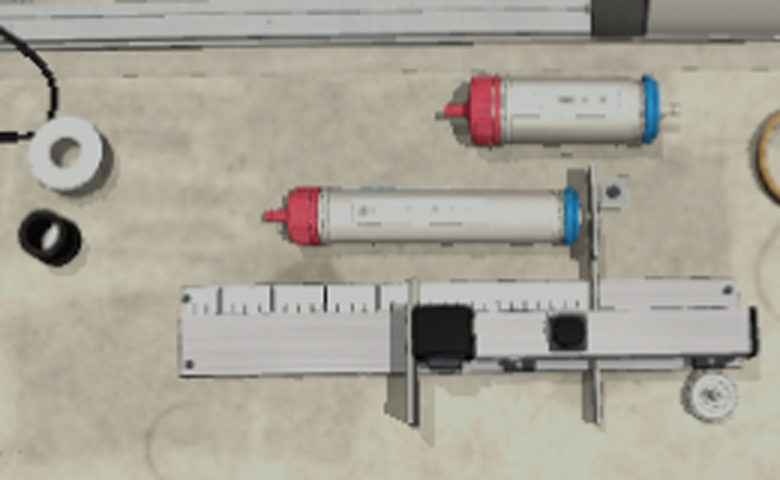

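```bash
python3 - <<'E'
import cv2
from h import *
s=eyes.snapshot('top');a=s['frame'][:,:,::-1]
cv2.imwrite('pics/t1a.png',cv2.resize(a[235:315,210:320],None,fx=7,fy=7,interpolation=cv2.INTER_CUBIC))
cv2.imwrite('pics/t1b.png',cv2.resize(a[225:315,310:420],None,fx=6.5,fy=6.5,interpolation=cv2.INTER_CUBIC))
E
```

```text
(no output)
```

View pics/t1a.png

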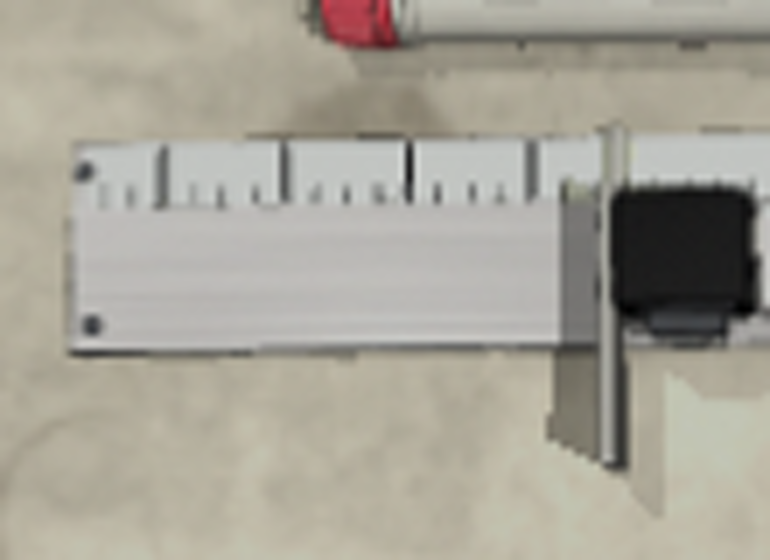

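View pics/t1b.png

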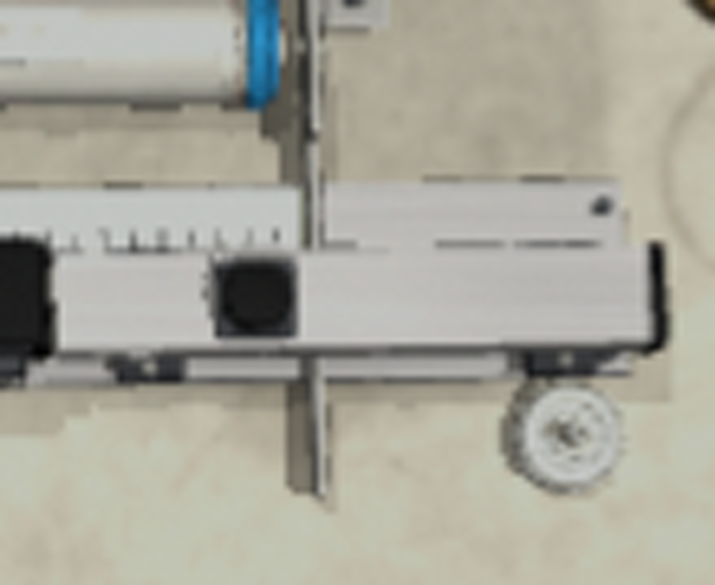

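```bash
python3 - <<'E'
from h import *
s=eyes.snapshot('top')
A=lambda x,y:(x/7+210-.43,y/7+235-.43)
B=lambda x,y:(x/6.5+310-.42,y/6.5+225-.42)
pts={'m280':(A(163,175),.012),'m240':(A(286,172),.012),'m200':(A(409,168),.012),'m160':(A(531,168),.012),
'lt':(A(75,143),.012),'lb':(A(70,352),.012),'rt':(B(620,183),.012),
'griptop':(A(683,250),.074),'barrelmouthT':(B(58,252),.062),'barrelmouthB':(B(58,346),.062),'barrelendT':(B(645,248),.062),'barrelendB':(B(645,343),.062),'clamp':(B(256,297),.081),'stopfar':(A(612,465),.065)}
W={k:onz(s,p,z) for k,(p,z) in pts.items()}
for k,w in W.items():print(k,w.round(4))
d=W['m280']-W['m160'];print('yaw marks',np.degrees(np.arctan2(-d[0],d[1])),np.linalg.norm(d))
d=W['lt']-W['rt'];print('rail',np.degrees(np.arctan2(-d[0],d[1])),np.linalg.norm(d))
for a,b in(('barrelmouthT','barrelendT'),('barrelmouthB','barrelendB')):
  d=W[a]-W[b];print(a,np.degrees(np.arctan2(-d[0],d[1])),np.linalg.norm(d))
ym=sum(W[k] for k in('m280','m240','m200','m160'))/4
yaw=np.radians(-3.7);ey=np.array([-np.sin(yaw),np.cos(yaw),0]);ex=np.array([ey[1],-ey[0],0])
print('axis y',ey,'ex',ex)
c=(W['barrelmouthT']+W['barrelmouthB'])/2
heel=ym@ey-.22
print('heel from marks',heel,'from mouth',c@ey-.085,'grip',W['griptop']@ey-.108,'clx barrel',c@ex,((W['barrelendT']+W['barrelendB'])/2)@ex,'grip',W['griptop']@ex)
E
```

```text
m280 [0.5443 0.3059 0.012 ]
m240 [0.545  0.2657 0.012 ]
m200 [0.546  0.2257 0.012 ]
m160 [0.5457 0.1862 0.012 ]
lt [0.555  0.3352 0.012 ]
lb [0.487  0.3346 0.012 ]
rt [ 0.5565 -0.0836  0.012 ]
griptop [0.5113 0.1339 0.074 ]
barrelmouthT [0.5274 0.1102 0.062 ]
barrelmouthB [0.4964 0.1104 0.062 ]
barrelendT [ 0.5269 -0.0826  0.062 ]
barrelendB [ 0.4956 -0.0814  0.062 ]
clamp [0.5097 0.0463 0.081 ]
stopfar [0.4475 0.1558 0.065 ]
yaw marks 0.6609052392950109 0.11974220785483256
rail 0.20650019195749558 0.4188470138588227
barrelmouthT -0.14533335573150474 0.19286516064156758
barrelmouthB -0.24084245915187472 0.19179382184712768
axis y [0.06453231 0.99791562 0.        ] ex [ 0.99791562 -0.06453231  0.        ]
heel from marks 0.060563553728513825 from mouth 0.058123775333014785 grip 0.05863040518625472 clx barrel 0.5037473554708964 0.5155123905963079 grip 0.5015737313966322
```

carry_out --moves '[{"rz": 6.9,"grip": -0.6},{"rz": 6.9,"grip": -0.6},{"rz": 6.9,"grip": -0.6},{"rz": 6.9,"grip": -0.6},{"rz": 6.9,"grip": -0.6},{"rz": 6.9,"grip": -0.6},{"rz": 6.9,"grip": -0.6},{"rz": 6.9,"grip": -0.6},{"rz": 6.9,"grip": -0.6},{"rz": 6.9,"grip": -0.6},{"rz": 6.9,"grip": -0.6},{"rz": 1.0,"grip": -0.6}]' --newtons 25

```text
invalid input
```

```bash
python3 -c "
from h import *
s=monitor.sense();print(s['clock'],s['tool_pos'],s['tool_rot'].round(3),s['joint_pos'].round(2),s['finger_gap'],s['force'])"
```

```text
1.7 [0.15086132 0.60654863 0.23876583] [[-0.97   0.241  0.   ]
 [ 0.241  0.97   0.   ]
 [ 0.     0.    -1.   ]] [-1.29  0.69 -0.19  1.57  0.16  0.9  -0.22] 0.08846896502235257 [ 0.18528016 -0.36408161  1.08376515]
```

carry_out --moves '[{"rx": 0,"ry": 0,"rz": 6.9,"x": 0,"y": 0,"z": 0,"grip": -0.6},{"rx": 0,"ry": 0,"rz": 6.9,"x": 0,"y": 0,"z": 0,"grip": -0.6},{"rx": 0,"ry": 0,"rz": 6.9,"x": 0,"y": 0,"z": 0,"grip": -0.6},{"rx": 0,"ry": 0,"rz": 6.9,"x": 0,"y": 0,"z": 0,"grip": -0.6},{"rx": 0,"ry": 0,"rz": 6.9,"x": 0,"y": 0,"z": 0,"grip": -0.6},{"rx": 0,"ry": 0,"rz": 6.9,"x": 0,"y": 0,"z": 0,"grip": -0.6},{"rx": 0,"ry": 0,"rz": 6.9,"x": 0,"y": 0,"z": 0,"grip": -0.6},{"rx": 0,"ry": 0,"rz": 6.9,"x": 0,"y": 0,"z": 0,"grip": -0.6},{"rx": 0,"ry": 0,"rz": 6.9,"x": 0,"y": 0,"z": 0,"grip": -0.6},{"rx": 0,"ry": 0,"rz": 6.9,"x": 0,"y": 0,"z": 0,"grip": -0.6},{"rx": 0,"ry": 0,"rz": 6.9,"x": 0,"y": 0,"z": 0,"grip": -0.6},{"rx": 0,"ry": 0,"rz": 1,"x": 0,"y": 0,"z": 0,"grip": -0.6}]' --newtons 25

```text
clock: 2.7
tool_pos: [0.1498, 0.6069, 0.239]
tool_rot: [[0.067, 0.998, -0.002], [0.998, -0.067, 0.001], [0.001, -0.002, -1.0]]
force: [0.7, 0.3, 0.1]
finger_gap: 0.0703
```

carry_out --moves '[{"rx": 0,"ry": 0,"rz": -3.7,"x": -0.7,"y": 0.55,"z": 0,"grip": -0.6},{"rx": 0,"ry": 0,"rz": 0,"x": -0.7,"y": 0.55,"z": 0,"grip": -0.6},{"rx": 0,"ry": 0,"rz": 0,"x": -0.7,"y": 0.55,"z": 0,"grip": -0.6},{"rx": 0,"ry": 0,"rz": 0,"x": -0.7,"y": 0.55,"z": 0,"grip": -0.6},{"rx": 0,"ry": 0,"rz": 0,"x": -0.7,"y": 0.55,"z": 0,"grip": -0.6},{"rx": 0,"ry": 0,"rz": 0,"x": -0.7,"y": 0.55,"z": 0,"grip": -0.6},{"rx": 0,"ry": 0,"rz": 0,"x": -0.7,"y": 0.55,"z": 0,"grip": -0.6},{"rx": 0,"ry": 0,"rz": 0,"x": -0.7,"y": 0.55,"z": 0,"grip": -0.6},{"rx": 0,"ry": 0,"rz": 0,"x": -0.7,"y": 0.55,"z": 0,"grip": -0.6},{"rx": 0,"ry": 0,"rz": 0,"x": -0.7,"y": 0.55,"z": 0,"grip": -0.6},{"rx": 0,"ry": 0,"rz": 0,"x": -0.7,"y": 0.55,"z": 0,"grip": -0.6},{"rx": 0,"ry": 0,"rz": 0,"x": 0,"y": 0,"z": 0,"grip": -0.6}]'

```text
clock: 3.7
tool_pos: [0.4028, 0.2945, 0.2358]
tool_rot: [[-0.048, 0.999, -0.001], [0.999, 0.048, 0.009], [0.009, -0.0, -1.0]]
force: [-0.2, 0.4, 0.4]
finger_gap: 0.0707
```

carry_out --moves '[{"rx": 0,"ry": 0,"rz": 2.7,"x": -0.65,"y": 0.5,"z": 0,"grip": -0.6},{"rx": 0,"ry": 0,"rz": 0,"x": -0.65,"y": 0.45,"z": 0,"grip": -0.6},{"rx": 0,"ry": 0,"rz": 0,"x": -0.65,"y": 0.45,"z": 0,"grip": -0.6},{"rx": 0,"ry": 0,"rz": 0,"x": -0.65,"y": 0.45,"z": 0,"grip": -0.6},{"rx": 0,"ry": 0,"rz": 0,"x": -0.65,"y": 0.45,"z": 0,"grip": -0.6},{"rx": 0,"ry": 0,"rz": 0,"x": -0.5,"y": 0.3,"z": 0,"grip": -0.6},{"rx": 0,"ry": 0,"rz": 0,"x": 0,"y": 0,"z": 0,"grip": -0.6}]'

```text
clock: 4.28
tool_pos: [0.5156, 0.1401, 0.2349]
tool_rot: [[-0.018, 1.0, 0.004], [1.0, 0.018, 0.011], [0.011, 0.004, -1.0]]
force: [1.2, -0.2, 1.0]
finger_gap: 0.0708
```

```bash
python3 -c "
from h import *
s=eyes.snapshot('top');cv2.imwrite('pics/t2.png',s['frame'][:,:,::-1])
s=eyes.snapshot('scene');cv2.imwrite('pics/s2.png',s['frame'][:,:,::-1])
s=monitor.sense();print(s['clock'],s['tool_pos'],s['tool_rot'].round(3),s['joint_pos'].round(2),s['finger_gap'],s['force'])"
```

```text
4.3833 [0.51307149 0.14487987 0.23467204] [[-0.023  1.     0.001]
 [ 1.     0.023  0.014]
 [ 0.014  0.001 -1.   ]] [-0.4   0.57  0.08  1.86 -0.09  0.71 -0.25] 0.07054103789969692 [ 0.4662165   0.78521929 -0.30702328]
```

View pics/s2.png

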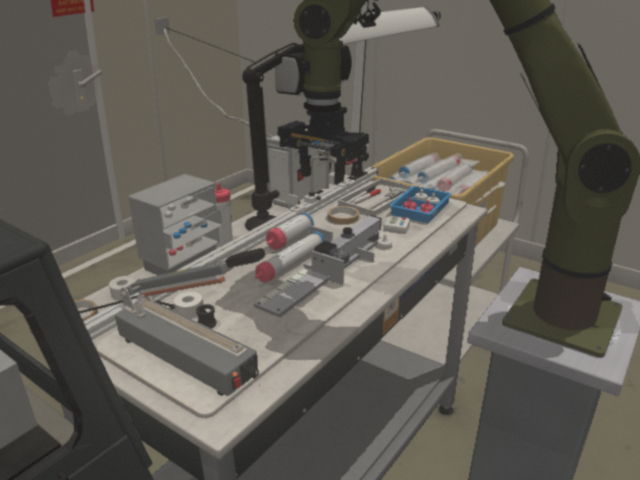

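View pics/t2.png

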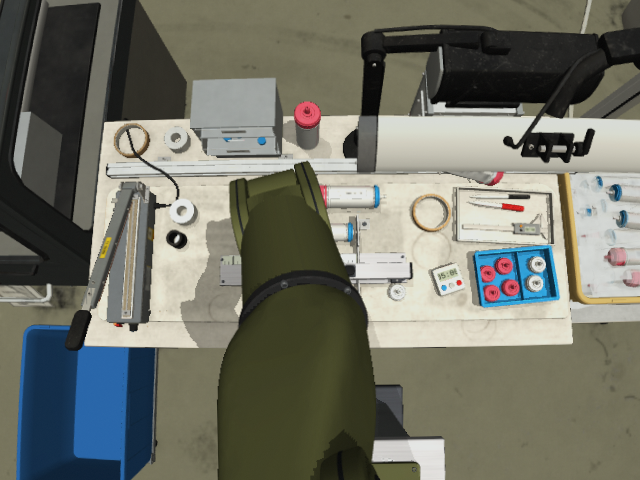

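```bash
python3 -c "
from h import *
s=eyes.snapshot('scene');st=monitor.sense();print(st['tool_pos'],st['tool_rot'].round(3),st['dq'].round(3))
print(proj(s,[st['tool_pos'],[.5115,.134,.055],[.5115,.134,.074],[.545,.3059,.012],[.49,.134,.055]]))
a=s['frame'][:,:,::-1];cv2.imwrite('pics/s3.png',cv2.resize(a[100:320,230:430],None,fx=2.7,fy=2.7,interpolation=cv2.INTER_CUBIC))
"
```

```text
[0.51226302 0.14651382 0.23464271] [[-0.025  1.     0.   ]
 [ 1.     0.025  0.015]
 [ 0.015  0.001 -1.   ]] [-0.031 -0.003 -0.021  0.007 -0.005 -0.001 -0.005]
[[321.55244865 179.02034294]
 [325.48208134 251.69826268]
 [325.457344   244.26159319]
 [266.12929938 296.7169927 ]
 [333.31073919 254.25160792]]
```

View pics/s3.png

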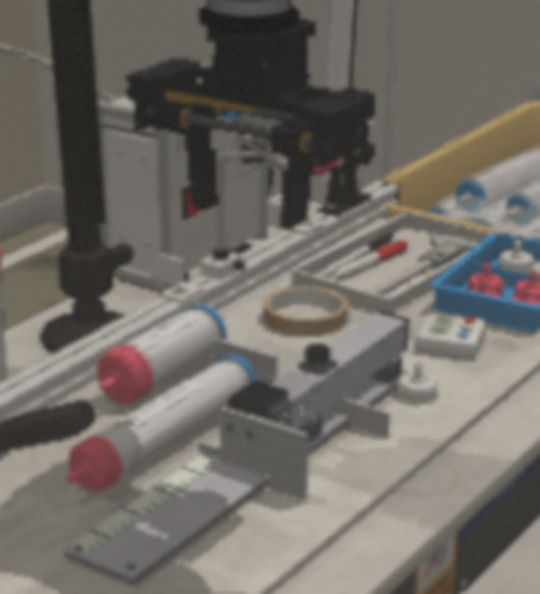

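carry_out --moves '[{"rx": 0,"ry": -0.8,"rz": 1.4,"x": -0.3,"y": -0.05,"z": 0,"grip": -0.6},{"rx": 0,"ry": 0,"rz": 0,"x": 0,"y": 0,"z": 0.6,"grip": -0.6},{"rx": 0,"ry": 0,"rz": 0,"x": 0,"y": 0,"z": 0.8,"grip": -0.6},{"rx": 0,"ry": 0,"rz": 0,"x": 0,"y": 0,"z": 0.8,"grip": -0.6},{"rx": 0,"ry": 0,"rz": 0,"x": 0,"y": 0,"z": 0.5,"grip": -0.6},{"rx": 0,"ry": 0,"rz": 0,"x": 0,"y": 0,"z": 0,"grip": -0.6},{"rx": 0,"ry": 0,"rz": 0,"x": 0,"y": 0,"z": 0,"grip": -0.6}]'

```text
clock: 5.02
tool_pos: [0.5066, 0.1438, 0.1253]
tool_rot: [[-0.017, 1.0, 0.003], [1.0, 0.017, 0.004], [0.004, 0.003, -1.0]]
force: [0.1, -0.2, -0.2]
finger_gap: 0.0705
```

carry_out --moves '[{"rx": 0,"ry": -0.3,"rz": 1,"x": -0.2,"y": 0.1,"z": 0,"grip": -0.6},{"rx": 0,"ry": 0,"rz": 0,"x": -0.1,"y": 0,"z": 0.3,"grip": -0.6},{"rx": 0,"ry": 0,"rz": 0,"x": 0,"y": 0,"z": 0.2,"grip": -0.6},{"rx": 0,"ry": 0,"rz": 0,"x": 0,"y": 0,"z": 0,"grip": -0.6},{"rx": 0,"ry": 0,"rz": 0,"x": 0,"y": 0,"z": 0,"grip": -0.6}]'

```text
clock: 5.43
tool_pos: [0.514, 0.1329, 0.1104]
tool_rot: [[0.0, 1.0, 0.011], [1.0, -0.0, -0.0], [-0.0, 0.011, -1.0]]
force: [0.1, 0.2, 0.1]
finger_gap: 0.0707
```

carry_out --moves '[{"rx": 0.6,"ry": 0,"rz": 0,"x": 0,"y": -0.08,"z": 0.2,"grip": -0.6},{"rx": 0,"ry": 0,"rz": 0,"x": 0,"y": 0,"z": 0.35,"grip": -0.6},{"rx": 0,"ry": 0,"rz": 0,"x": 0,"y": 0,"z": 0,"grip": -0.6}]'

```text
clock: 5.68
tool_pos: [0.5126, 0.1336, 0.0898]
tool_rot: [[0.001, 1.0, 0.005], [1.0, -0.001, 0.001], [0.001, 0.005, -1.0]]
force: [-0.2, -0.3, 0.1]
finger_gap: 0.0705
```

carry_out --moves '[{"rx": 0.3,"ry": 0,"rz": 0,"x": 0,"y": -0.05,"z": 0.3,"grip": -0.6},{"rx": 0,"ry": 0,"rz": 0,"x": 0,"y": 0,"z": 0.35,"grip": -0.6},{"rx": 0,"ry": 0,"rz": 0,"x": 0,"y": 0,"z": 0.35,"grip": -0.6},{"rx": 0,"ry": 0,"rz": 0,"x": 0,"y": 0,"z": 0.2,"grip": -0.6},{"rx": 0,"ry": 0,"rz": 0,"x": 0,"y": 0,"z": 0,"grip": -0.6},{"rx": 0,"ry": 0,"rz": 0,"x": 0,"y": 0,"z": 0,"grip": -0.6}]'

```text
clock: 6.18
tool_pos: [0.511, 0.1344, 0.0394]
tool_rot: [[0.0, 1.0, -0.0], [1.0, -0.0, 0.002], [0.002, -0.0, -1.0]]
force: [0.0, -0.3, 0.3]
finger_gap: 0.0706
```

carry_out --moves '[{"rx": 0,"ry": 0,"rz": 0,"x": 0,"y": 0,"z": 0.06,"grip": 0},{"rx": 0,"ry": 0,"rz": 0,"x": 0,"y": 0,"z": 0,"grip": 0.5},{"rx": 0,"ry": 0,"rz": 0,"x": 0,"y": 0,"z": 0,"grip": 1},{"rx": 0,"ry": 0,"rz": 0,"x": 0,"y": 0,"z": 0,"grip": 1},{"rx": 0,"ry": 0,"rz": 0,"x": 0,"y": 0,"z": 0,"grip": 1},{"rx": 0,"ry": 0,"rz": 0,"x": 0,"y": 0,"z": 0,"grip": 1}]' --newtons 30

```text
clock: 6.68
tool_pos: [0.5114, 0.1347, 0.038]
tool_rot: [[0.001, 1.0, 0.001], [1.0, -0.001, 0.003], [0.003, 0.001, -1.0]]
force: [3.8, -0.4, -6.3]
finger_gap: 0.0361
```

carry_out --moves '[{"rx": 0,"ry": 0,"rz": 0,"x": 0,"y": 0,"z": 0,"grip": 1},{"rx": 0,"ry": 0,"rz": 0,"x": 0,"y": 0,"z": 0,"grip": 1}]'

```text
clock: 6.85
tool_pos: [0.5116, 0.1347, 0.038]
tool_rot: [[0.002, 1.0, 0.001], [1.0, -0.002, 0.003], [0.003, 0.001, -1.0]]
force: [-0.7, 0.5, -2.8]
finger_gap: 0.0364
```

carry_out --moves '[{"rx": 0,"ry": 0,"rz": 0,"x": 0.2,"y": 0,"z": 0,"grip": 1},{"rx": 0,"ry": 0,"rz": 0,"x": 0.3,"y": 0,"z": 0,"grip": 1},{"rx": 0,"ry": 0,"rz": 0,"x": 0.3,"y": 0,"z": 0,"grip": 1},{"rx": 0,"ry": 0,"rz": 0,"x": 0.3,"y": 0,"z": 0,"grip": 1}]'

```text
clock: 7.18
tool_pos: [0.5113, 0.1737, 0.038]
tool_rot: [[0.008, 1.0, -0.002], [1.0, -0.008, -0.006], [-0.006, -0.002, -1.0]]
force: [-0.3, -5.2, -0.6]
finger_gap: 0.036
```

carry_out --moves '[{"rx": 0,"ry": 0.3,"rz": -0.4,"x": 0.3,"y": 0,"z": 0,"grip": 1},{"rx": 0,"ry": 0,"rz": 0,"x": 0.3,"y": 0,"z": 0,"grip": 1},{"rx": 0,"ry": 0,"rz": 0,"x": 0.3,"y": 0,"z": 0,"grip": 1},{"rx": 0,"ry": 0,"rz": 0,"x": 0.3,"y": 0,"z": 0,"grip": 1},{"rx": 0,"ry": 0,"rz": 0,"x": 0.3,"y": 0,"z": 0,"grip": 1},{"rx": 0,"ry": 0,"rz": 0,"x": 0.3,"y": 0,"z": 0,"grip": 1}]'

```text
clock: 7.68
tool_pos: [0.5106, 0.2532, 0.038]
tool_rot: [[0.002, 1.0, -0.002], [1.0, -0.002, -0.002], [-0.002, -0.002, -1.0]]
force: [0.2, -5.2, -1.1]
finger_gap: 0.0363
```

Remaining: 0.2847−0.2532 ≈ 31 mm.

carry_out --moves '[{"rx": 0,"ry": 0,"rz": 0,"x": 0.3,"y": 0,"z": 0,"grip": 1},{"rx": 0,"ry": 0,"rz": 0,"x": 0.2,"y": 0,"z": 0,"grip": 1},{"rx": 0,"ry": 0,"rz": 0,"x": 0.1,"y": 0,"z": 0,"grip": 1},{"rx": 0,"ry": 0,"rz": 0,"x": 0,"y": 0,"z": 0,"grip": 1},{"rx": 0,"ry": 0,"rz": 0,"x": 0,"y": 0,"z": 0,"grip": 1}]'

```text
clock: 8.1
tool_pos: [0.5103, 0.2843, 0.038]
tool_rot: [[-0.001, 1.0, -0.0], [1.0, 0.001, -0.0], [-0.0, -0.0, -1.0]]
force: [2.1, -4.7, -2.0]
finger_gap: 0.0365
```

```bash
python3 -c "
from h import *
s=eyes.snapshot('scene');st=monitor.sense();print(st['tool_pos'],st['force'].round(1),st['dq'].round(3))
a=s['frame'][:,:,::-1];cv2.imwrite('pics/s4.png',cv2.resize(a[190:340,230:400],None,fx=4,fy=4,interpolation=cv2.INTER_CUBIC))
for t in ['stop_face','mark_280','grip']:
  for q in spot_point(t,'scene')[:3]:print(t,q,onz(s,q['point'],.055 if t=='grip' else .012))
s=eyes.snapshot('top');cv2.imwrite('pics/t4.png',cv2.resize(s['frame'][200:340,170:420,::-1],None,fx=3,fy=3,interpolation=cv2.INTER_CUBIC))
for t in ['stop_face','mark_280','grip']:
  for q in spot_point(t,'top')[:3]:print(t,q,onz(s,q['point'],.055 if t=='grip' else .012))
"
```

```text
[0.51033149 0.28424607 0.03803187] [ 0.6 -2.7 -1.8] [ 0.01  -0.001 -0.002  0.006  0.    -0.003  0.003]
stop_face {'point': [265.0, 291.5], 'conf': 0.73} [0.56048377 0.291334   0.012     ]
mark_280 {'point': [278.0, 288.1], 'conf': 0.92} [0.54631017 0.26444265 0.012     ]
mark_280 {'point': [290.5, 281.8], 'conf': 0.88} [0.54035633 0.22800023 0.012     ]
mark_280 {'point': [262.8, 297.9], 'conf': 0.82} [0.54777252 0.31351133 0.012     ]
grip {'point': [286.0, 281.6], 'conf': 0.87} [0.50331687 0.28825496 0.055     ]
mark_280 {'point': [246.9, 256.0], 'conf': 0.84} [0.55221719 0.27395151 0.012     ]
mark_280 {'point': [287.7, 259.1], 'conf': 0.72} [0.54440191 0.18104012 0.012     ]
mark_280 {'point': [267.7, 260.2], 'conf': 0.71} [0.54224953 0.22634568 0.012     ]
grip {'point': [239.5, 270.6], 'conf': 0.85} [0.51385785 0.28124557 0.055     ]
```

View pics/s4.png

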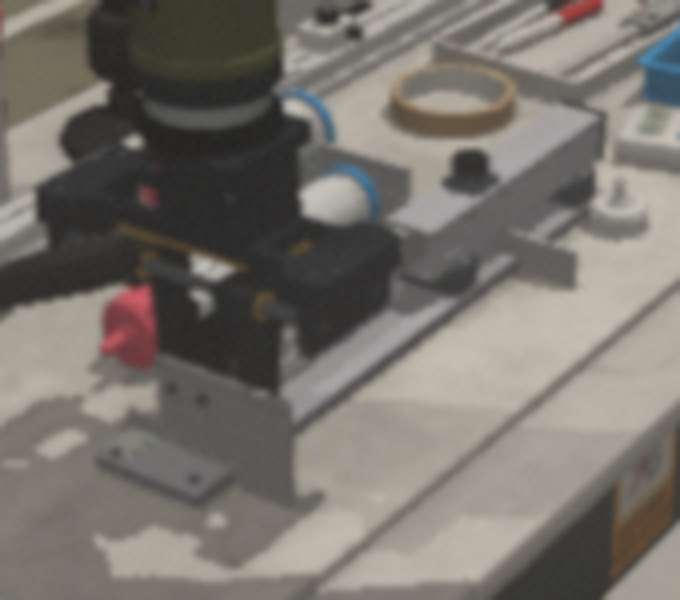

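View pics/t4.png

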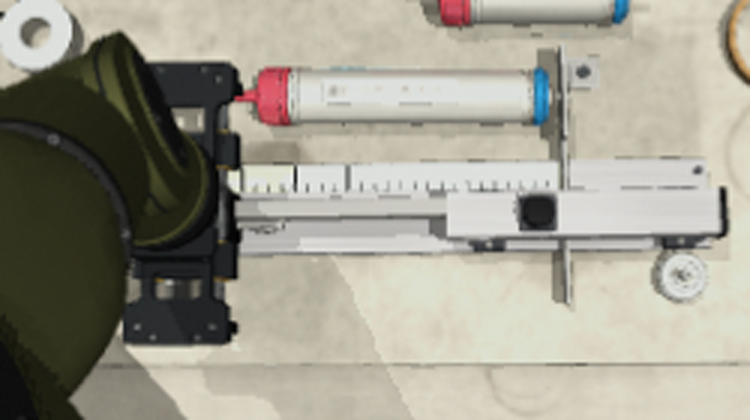

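```bash
python3 -c "
from h import *
s=eyes.snapshot('scene');st=monitor.sense();print(st['clock'],st['tool_pos'],st['force'].round(1),st['dq'].round(3))
a=s['frame'][:,:,::-1]
cv2.imwrite('pics/s5.png',cv2.resize(a[265:325,245:315],None,fx=8,fy=8,interpolation=cv2.INTER_CUBIC))
b=cv2.imread('pics/s2.png');cv2.imwrite('pics/s5b.png',cv2.resize(b[235:305,275:355],None,fx=8,fy=8,interpolation=cv2.INTER_CUBIC))
"
```

```text
8.55 [0.51033037 0.2836945  0.03800389] [ 1.1 -4.8 -1.3] [-0.001  0.001  0.001 -0.002  0.     0.002 -0.001]
```

View pics/s5.png

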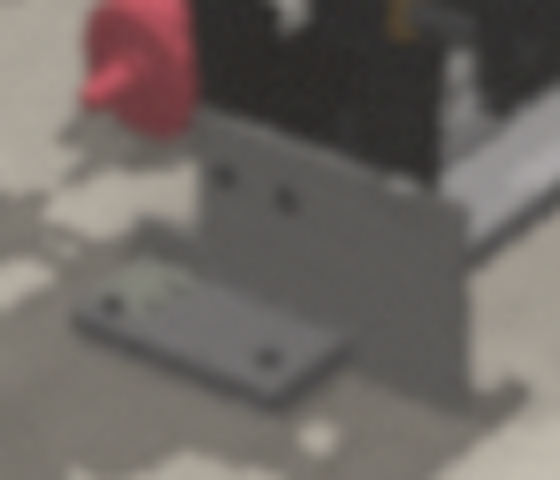

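View pics/s5b.png

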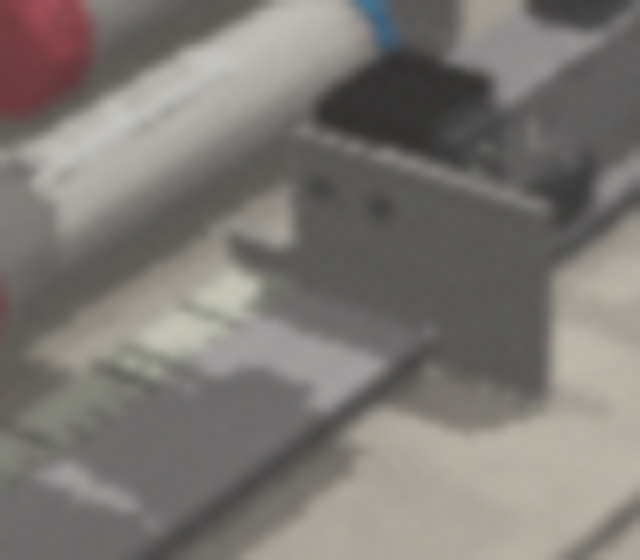

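```bash
python3 -c "
from h import *
s=eyes.snapshot('scene')
f=lambda x,y,a,b,z:onz(s,(x/8+a-.44,y/8+b-.44),z).round(4)
print('near now',f(467,205,245,265,.065),'before',f(548,210,275,235,.065))
print('far now',f(200,112,245,265,.065),'before',f(295,130,275,235,.065))
print('rail/plate nearedge',f(350,343,245,265,.012),'before',f(432,333,275,235,.012),'corner',f(275,398,245,265,.012))
st=monitor.sense();print(st['tool_pos'],st['clock'],st['finger_gap'])
"
```

```text
near now [0.4445 0.3078 0.065 ] before [0.4453 0.1621 0.065 ]
far now [0.528 0.311 0.065] before [0.529  0.1638 0.065 ]
rail/plate nearedge [0.4811 0.311  0.012 ] before [0.4851 0.1599 0.012 ] corner [0.4811 0.3415 0.012 ]
[0.51031097 0.28368792 0.03801376] 8.6 0.0362678896693958
```

carry_out --moves '[{"rx": 0,"ry": 0,"rz": 0,"x": 0.05,"y": 0,"z": 0,"grip": 1},{"rx": 0,"ry": 0,"rz": 0,"x": 0.02,"y": 0,"z": 0,"grip": 1}]'

```text
clock: 8.77
tool_pos: [0.5103, 0.2855, 0.038]
tool_rot: [[-0.0, 1.0, -0.001], [1.0, 0.0, -0.001], [-0.001, -0.001, -1.0]]
force: [1.3, -4.3, -2.2]
finger_gap: 0.0361
```

```bash
python3 -c "
from h import *
s=eyes.snapshot('top');s=eyes.snapshot('top')
cv2.imwrite('pics/t6.png',cv2.resize(s['frame'][200:340,170:420,::-1],None,fx=3,fy=3,interpolation=cv2.INTER_CUBIC))
s=eyes.snapshot('scene');cv2.imwrite('pics/s6.png',cv2.resize(s['frame'][265:325,245:315,::-1],None,fx=8,fy=8,interpolation=cv2.INTER_CUBIC))
st=monitor.sense();print(st['tool_pos'],st['clock'],st['finger_gap'],st['force'].round(1),abs(st['dq']).max())
"
```

```text
[0.51032763 0.28554742 0.03803007] 8.9167 0.03614955468704841 [ 1.2 -4.8 -0.9] 0.002022964913448735
```

View pics/s6.png

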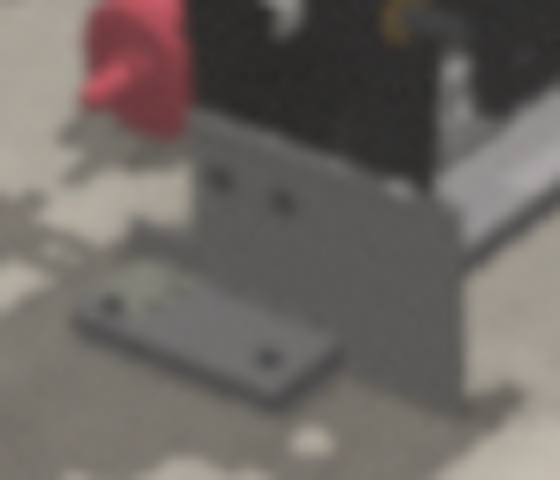

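```bash
python3 -c "
from h import *
print(order.close_job());st=monitor.sense();print(st['tool_pos'],st['clock'],st['finger_gap'],st['force'].round(1))
"
```

```text
the job is handed in; nothing more can be done
None
the job is handed in; nothing more can be done
```

I drew the gauge's arm out to the 280 mm mark, because the long pack lies at the heel, and handed the job in at about 8.9 s with the grip still squeezed. I pinched the grip from above along x at 30 N while the arm was parked; the fingers closed to 36 mm, and only then did I draw it out. No verdict came back.

**Last checks**
- **Draw-out:** The fingers had travelled 150.9 mm since the squeeze (target 150 mm, tolerance 5 mm). The plate moved with them in the last nudge, so I saw no slip.
- **Hold:** The gripper was holding against a steady pull of about 4.8 N, which fits the spring. The fingers stayed at 36 mm and the arm was at rest.
- **Other things:** The last pictures I viewed show no sign that the packs or other objects moved.

**Where the checks disagreed**
- **Plate travel:** Just before the last nudge of about 1.9 mm, three points on the plate gave 145.7, 147.2 and 151.1 mm, against 149.0 mm from the fingers. Adding the nudge, the average comes to about 150 mm.
- **Distance to the rail's end:** The same picture put the plate about 30 mm from the end of the rail, where 24 mm was expected. I treated that as picture error.
- **Reading edge and mark:** The networks could not confirm them directly, because the gripper hid them.
- **Finger opening:** It read 36 mm, slightly less than the 38 mm expected for a fully pressed button. I took that as fully pressed.

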